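Tare the hanging basket on the density balance

ROBOT

A 6-joint arm with a two-finger parallel gripper is mounted at the origin on the work surface. World frame = base frame: x ahead of the robot, y to its left, z up, the work surface at z = 0. Lengths are in m, angles in rad, forces in N, time in s.
With the tool pointing down it reaches from about 0.25 to 0.8 m from the base axis. Payload 3.9 kg.
Tool frame: the origin (TCP) lies at the centre of the arm's flange, where the gripper is bolted on; the fingertips stand 173 mm ahead of it and the grasp point (between the pads) lies manip.grip_point_offset ahead of it (manip.grip_point_offset is the distance from the TCP to the grasp point, in m); z points along the fingers, y is the line along which they close (so a half turn about z gives the same grasp; the last joint's range is limited). The gripper opens to 85 mm and grips with 20 to 120 N. Pads are 22 mm wide; open, the fingers measure 114 mm over their backs; the gripper's body (76 mm by 85 mm) begins 54 mm behind the grasp point. The pads swing forward as they close: fully open they stand 13 mm farther back than shut.
Start: joints at [1.218, 0.26, -0.138, 1.173, 0, 1.571], TCP at [0.181, 0.493, 0.405] pointing down, gripper open.
Joint ranges: [-2.78, 2.78], [-0.83, 1.72], [-1.28, 1.37], [-1.9, 2.12], [-1.57, 1.48], [-3.14, 3.14]. Speed limits (rad/s): [2.57, 2.57, 3.14, 3.14, 3.14, 3.14].

INTERFACE

Orientations are given as a unit quaternion [w, x, y, z].
In Python, from rig import manip gives the robot as it stands.
- The arm moves only by the tool jog_arm, never from a script. Its argument "series" is one flat list of numbers, 7 for each row, row after row: the closure, from -1 (fully open) to 1 (shut), then the shift along the tool's x, y, z scaled (see below), then the turn, a rotation vector about the tool's x, y, z scaled (see below). In form: [gripper, x, y, z, ax, ay, az, gripper, x, y, z, ax, ay, az, ...]. A call has 1 to 8 rows; each row shifts and turns the commanded pose from where the row before left it, along the tool's axes as they then stand; what a row does not reach is not made up. The controller multiplies each number of a shift by 20 cm and each number of a turn by 90 degrees. A row lasts 1/12 s, in which the tool goes at most 41.7 mm and 7.16 degrees, less where a joint would pass 70% of its speed; a pose out of reach is approached as far as the arm can. A call with a number of a shift or a turn outside -1 to 1 is refused whole. A call with a gripper value outside its range is refused whole. The fingers move at their own pace and stop on an object; "squeeze" is the grip in N (left out, the last holds). Time passes only in rows, so rows that do not move let the fingers close. It gives the time, the measured TCP pose, the force, the opening and the grip force at its end, in the units of the state.
- manip.observe(): the state, without advancing time (a new reading comes with each control period).
- manip.snapshot(name): name is "scene" or "top" or "wrist"; returns the picture (420x560x3 uint8, blue, green, red); there is no depth.
- manip.camera_params(name): a dict with "intrinsics" (3x3 intrinsics, pixels), "world_to_cam" (4x4, takes a point from world to camera coordinates); the wrist camera has in their place "mount" (4x4, takes a point from camera to tool coordinates, whose origin is the TCP and whose axes are the flange's). Camera axes: x right, y down, z forward; pixel columns grow to the right and rows downward; lengths in m; the calibration is good to about 2 mm. A picture is of the moment at which its call begins: read the wrist's pose just before it. camera_params takes no time and is no camera call.
- manip.hand_in(): hands the job in; it is judged then, once.
The state is a dict: "time_s": time; "joint_positions": joint angles; "joint_vel": joint speeds; "effort": joint torques, N m; "ee_pos": TCP position; "tcp_rot": TCP orientation; "ft_force": force on the tool from outside, world axes, zero at the start; "ft_torque": the same for the moment, N m; "opening": finger opening in m; "grip_force": force on a finger pad.
Only numpy, scipy, OpenCV 4.12 (cv2) and the standard library are available. Lean on these libraries where they do the work, as an engineer would, in place of code of your own. Each camera call takes 0.05 s, during which the arm holds its last target. There are 200 camera calls.

TASK

Get the density balance ready: on the sloping terminal press the power key (small round, far left as you face the keys), then the mode key (square, next to it), each fully down. Then hang the empty basket by its hook over the middle of the crossbar of the frame on the weighing pan, lowering it gently without dropping it, and let go so that it hangs still; only then press the tare key (the wide bar), and last the start key (large round, far right). Press one key at a time, leave the other square key (print) alone, do not knock the balance and do not disturb anything else on the bench.

Things in the scene. Friction and masses are not known exactly. Their poses are not given: they have to be found in the camera images.
- terminal: weighing terminal fixed to the bench left or right of the balance: 250 mm wide (y), 138 deep (x), 154 high. Origin on the bench under its middle; x from its front edge (operator, robot side) to its back, z up. Key face: from the front edge (x = -75, 30 high) it rises at 40 degrees. One row of five pale keys; left (+y) to right: small round, square, wide bar, square, large round.
- hood_edge (a point): middle of the front edge of the terminal's display hood, a 4 mm plate 150 to 154 mm above the bench that overhangs the face from the back as far as this point (x = -44 mm on the terminal). The body of a vertical gripper over the keys would hit it: come from the operator's side along the key's axis, tool tilted about 40 degrees; that way is free.
- power_top (a point): power key: small round, 18 mm across, at y = +88 mm, leftmost. Point: centre of the key's upper face, moves with it; its z axis points out of the face (40 degrees from vertical, towards the operator), y along the row to the left. All keys: 7 mm proud of the face, 5 mm travel; 1.6 N starts them, 4.8 N holds them fully down; they spring back.
- mode_top (a point): mode key: square 20 x 20 mm, at y = +48 mm, second from left. Point: centre of the key's upper face, moves with it; its z axis points out of the face (40 degrees from vertical, towards the operator), y along the row to the left.
- tare_top (a point): tare key: wide bar, 46 mm along the row by 20 mm, at y = -2 mm. Point: centre of the key's upper face, moves with it; its z axis points out of the face (40 degrees from vertical, towards the operator), y along the row to the left.
- start_top (a point): start key: large round, 26 mm across, at y = -93 mm, rightmost. Point: centre of the key's upper face, moves with it; its z axis points out of the face (40 degrees from vertical, towards the operator), y along the row to the left.
- key_power (a joint): travel of the power key in m: 0 released, 0.005 fully down
- key_mode (a joint): travel of the mode key in m: 0 released, 0.005 fully down
- key_tare (a joint): travel of the tare key in m: 0 released, 0.005 fully down
- key_print (a joint): travel of the print key in m: 0 released, 0.005 fully down. The print key: square 20 x 20 mm, at y = -52 mm on the terminal, second from right; not to be pressed
- key_start (a joint): travel of the start key in m: 0 released, 0.005 fully down
- balance: weighing unit fixed to the bench: 220 mm deep (x), 200 wide (y), body 62 high, square 165 mm steel pan with its top 85 mm up. On the pan stands a gate-shaped frame: two 9 mm posts (16 mm caps) at y = +-68 mm, joined by a crossbar. Origin on the bench under its middle; x from the robot's side to its back, z up.
- bar_mid (a point): middle of the frame's crossbar, on its axis, 235 mm above the bench. The bar is a steel rod of 10 mm diameter along this point's y axis, free for 120 mm between the posts; x points to the back of the balance, z up.
- basket: empty steel basket with a hook, 168 mm high, 0.12 to 0.21 kg, standing on the bench in front of the balance. Origin: centre of its underside; z up. Perforated round cup, 60 mm across, 36 high; a strap 20 mm wide, 3 thick climbs the outside of the cup at -x (outer face x = -33 mm) to 116 mm and there bends over the cup to form the hook.
- hook (a point): underside of the hook's peak, on the basket's axis, 128.5 mm above its foot; axes as the basket's. Beyond the peak the strap slopes down to a lip at x = +17 mm, lower end 109 mm above the foot. The hook is open to +x: the bar, along y, enters below the lip and above the cup and settles under the peak; hung, this point is 5 to 8 mm above the bar's axis.
- tab (a point): middle of the white grip tab on top of the hook: upright plate 10 mm thick (x), 24 mm wide (y), from 132 to 168 mm above the basket's foot; this point is 152 mm above the foot; axes as the basket's.
- jar_a: lidded sample jar, 98 mm wide over the lid, 98 mm high; a bystander. Origin: centre of its underside.
- jar_b: lidded sample jar, 98 mm wide, 98 mm high; a bystander. Origin: centre of its underside.
- jar_c: lidded sample jar, 98 mm wide, 85 mm high; a bystander. Origin: centre of its underside.
- sieve: round brass test sieve, 208 mm wide, 50 mm high; a bystander. Origin: centre of its underside.
- brush: sieve brush lying on the bench, 140 mm long, its middle; a bystander.
- spoon: steel spoon lying on the bench, 160 mm long, its middle; a bystander.
- beaker: empty glass beaker, 70 mm wide, 85 mm high; a bystander. Origin: centre of its underside.
- dish: flat aluminium sample dish, 68 mm wide, 18 mm high; a bystander. Origin: centre of its underside.

How it is judged:
On the way, in this order (a step that is already met when the one before it is completed fails the run):
1. the power key is pressed fully down (value of joint key_power above 0.0038 m), for 0.1 s.
2. then the mode key is pressed fully down (value of joint key_mode above 0.0038 m), for 0.1 s.
3. then the basket hangs still from the middle of the crossbar, let go by the gripper (x of hook in the frame of bar_mid between -0.012 and 0.012 m and y of hook in the frame of bar_mid between -0.035 and 0.035 m and z of hook in the frame of bar_mid between 0 and 0.014 m and angle between basket's own z axis and vertical below 0.25 rad and contact force between basket and balance above 0.3 N and contact force between basket and the fingers below 0.05 N and linear speed of basket below 0.04 m/s and angular speed of basket below 0.6 rad/s), for 0.3 s.
4. then the tare key is pressed fully down while the basket hangs there (all of step 3 and value of joint key_tare above 0.0038 m), for 0.1 s.
5. then the start key is pressed fully down while the basket hangs there (all of step 3 and value of joint key_start above 0.0038 m), for 0.1 s.
At the end, for the whole second after the job is handed in: The basket, not held, hangs at rest (under 0.04 m/s) by its hook from the crossbar: hook's peak within 12 mm across the bar, 35 mm of its middle along it and 0 to 14 mm above its axis, basket within 14 degrees of upright; all five keys are up (under 1.5 mm). Fully down means over 3.8 of 5 mm (all of step 3 and value of joint each of key_power, key_mode, key_tare, key_print, key_start below 0.0015 m); the robot touches nothing.
It fails at once if the print key is pressed (over 2 mm) (value of joint key_print above 0.002 m).
It fails at once if two keys are pressed at the same time (both over 2 mm) (value of joint each of key_power, key_mode above 0.002 m or value of joint each of key_power, key_tare above 0.002 m or value of joint each of key_power, key_start above 0.002 m or value of joint each of key_mode, key_tare above 0.002 m or value of joint each of key_mode, key_start above 0.002 m or value of joint each of key_tare, key_start above 0.002 m).
It fails at once if the balance or its frame is knocked: by the arm or gripper with over 15 N, or with the basket with over 25 N (contact force between basket and balance above 25 N or contact force between the arm and balance above 15 N).
It fails at once if the basket is dropped: it falls freely, not held, at over 0.4 m/s (linear speed of basket above 0.4 m/s and contact force between basket and the fingers below 0.05 N).
It fails at once if a bystander is moved by more than 30 mm (distance of any of jar_a, jar_b, jar_c, sieve, brush, spoon, beaker, dish from where it was at the start of the episode above 0.03 m).
It also fails if it takes over 72 s, if anything falls off the work surface, if the arm or the gripper's body presses on something with over 40 N, if the wrist force passes 120 N, or if a joint passes its speed limit or range.

## Working session

There is one attempt and no reset: what is moved stays moved. The work goes in short steps, Python scripts to look and compute and a tool call to move; the robot and the scene stay as the last step left them, time stands still between calls to the robot, and variables do not carry over. Pictures are saved under pics/ and viewed, at most 10 in all, crops included, and the job is handed in when it is done.

Besides the shell and the picture viewer there is one more tool, called after "Emit:" as name(argument=value, ...) on one line, values as JSON. jog_arm: Moves the arm, as the interface text tells. Shifts and turns lie within -1 to 1; 1 stands for 20 cm of shift or 90 degrees of turn. Its arguments: {"type":"object","properties":{"series":{"type":"array","items":{"type":"number","minimum":-1,"maximum":1}},"squeeze":{"type":"number"}},"required":["series"]}

```bash
mkdir -p pics; ls; python3 - <<'E'
from rig import manip
import cv2, numpy as np
np.set_printoptions(precision=4,suppress=True)
print(manip.observe(), manip.grip_point_offset)
for n in ["scene","top","wrist"]:
    cv2.imwrite(f"pics/{n}0.png",manip.snapshot(n)); print(n,manip.camera_params(n))
E
```

```text
pics
{'time_s': 0.0, 'joint_positions': array([ 1.218 ,  0.2607, -0.1394,  1.1727, -0.    ,  1.5708]), 'joint_vel': array([-0.0003, -0.0008, -0.0008,  0.0006,  0.002 , -0.0009]), 'effort': array([ -0.0017, -40.5675,  25.3924,   0.0186,   0.0002,  -0.    ]), 'ee_pos': array([0.1813, 0.4923, 0.4039]), 'tcp_rot': array([-0.0002,  0.1755,  0.9845, -0.001 ]), 'ft_force': array([-0.2286,  0.085 ,  0.0924]), 'ft_torque': array([ 0.0261,  0.0308, -0.031 ]), 'grip_force': 0.0, 'opening': 0.08564875078072924} 0.1547
scene {'intrinsics': array([[411.4609,   0.    , 279.5835],
       [  0.    , 411.4609, 212.9256],
       [  0.    ,   0.    ,   1.    ]]), 'world_to_cam': array([[ 0.6559,  0.7548, -0.007 , -0.3782],
       [ 0.6047, -0.5309, -0.5937, -0.2554],
       [-0.4519,  0.3852, -0.8047,  1.6625],
       [ 0.    ,  0.    ,  0.    ,  1.    ]])}
top {'intrinsics': array([[453.5568,   0.    , 281.4431],
       [  0.    , 453.5568, 201.216 ],
       [  0.    ,   0.    ,   1.    ]]), 'world_to_cam': array([[-0.0203, -0.9998,  0.0062,  0.0269],
       [-0.9932,  0.0194, -0.1148,  0.618 ],
       [ 0.1147, -0.0085, -0.9934,  1.4607],
       [ 0.    ,  0.    ,  0.    ,  1.    ]])}
wrist {'intrinsics': array([[334.5039,   0.    , 280.0476],
       [  0.    , 334.5039, 211.7421],
       [  0.    ,   0.    ,   1.    ]]), 'mount': array([[ 0.0007, -0.9655, -0.2602,  0.0651],
       [ 1.    ,  0.0005,  0.0006, -0.    ],
       [-0.0005, -0.2602,  0.9655,  0.0302],
       [ 0.    ,  0.    ,  0.    ,  1.    ]])}
```

View pics/scene0.png

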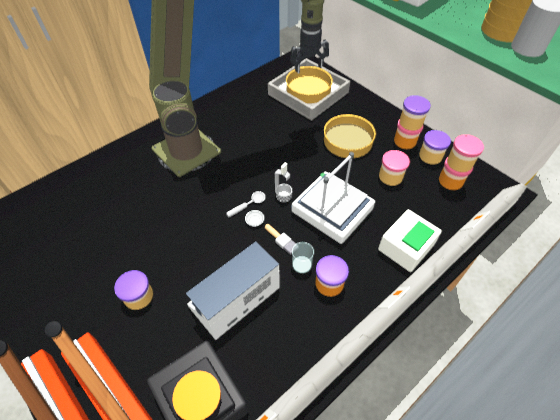

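View pics/top0.png

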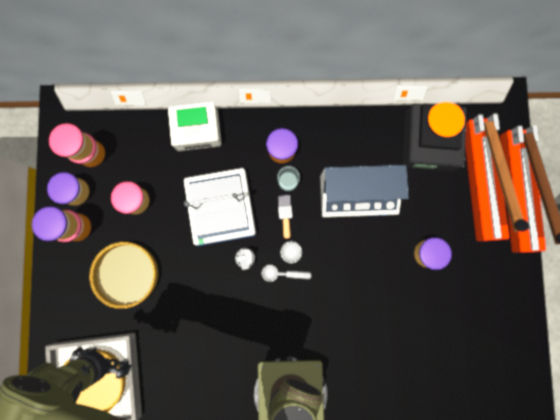

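The scene view is from behind: the terminal is at about (235,290), the balance at (333,205), and the basket at (284,185). In the top view, the basket is at (245,258), the balance at (219,206), and the key row runs along (335–395, 208). Next I'll enlarge the top view there.

```bash
cat > h.py <<'E'
from rig import manip
import cv2, numpy as np
from scipy.spatial.transform import Rotation as R
np.set_printoptions(precision=4,suppress=True)
def cam(name,st=None):
    p=manip.camera_params(name); K=p["intrinsics"]
    if name=="wrist":
        q=np.array(st["tcp_rot"]); T=np.eye(4); T[:3,:3]=R.from_quat(q[[1,2,3,0]]).as_matrix(); T[:3,3]=st["ee_pos"]
        return K,T@p["mount"]
    return K,np.linalg.inv(p["world_to_cam"])
def ray(c,px):
    K,T=c; d=T[:3,:3]@np.linalg.solve(K,[px[0],px[1],1.]); return T[:3,3],d/np.linalg.norm(d)
def onz(c,px,z):
    o,d=ray(c,px); return o+d*(z-o[2])/d[2]
def tri(obs):
    A=np.zeros((3,3));b=np.zeros(3)
    for c,px in obs:
        o,d=ray(c,px);P=np.eye(3)-np.outer(d,d);A+=P;b+=P@o
    x=np.linalg.solve(A,b)
    return x,[np.linalg.norm(np.cross(x-ray(c,p)[0],ray(c,p)[1])) for c,p in obs]
def proj(c,X):
    K,T=c; p=K@(T[:3,:3].T@(np.asarray(X)-T[:3,3])); return p[:2]/p[2]
E
python3 - <<'E'
from h import *
im=cv2.imread("pics/top0.png")
a=cv2.resize(im[160:280,180:300],(400,400),interpolation=cv2.INTER_CUBIC)
b=cv2.resize(im[150:230,310:420],(400,291),interpolation=cv2.INTER_CUBIC)
o=np.zeros((400,800,3),np.uint8);o[:,:400]=a;o[:291,400:]=b
cv2.imwrite("pics/crop0.png",o)
c=cam("top")
for p,z in [((245,258),.0),((245,258),.15),((219,206),.085),((340,207),.06),((390,207),.06),((323,168),.152),((407,168),.152)]: print(p,onz(c,p,z))
E
```

```text
(245, 258) [0.4347 0.1394 0.    ]
(245, 258) [0.4359 0.1283 0.15  ]
(219, 206) [0.6013 0.214  0.085 ]
(340, 207) [ 0.593  -0.1747  0.06  ]
(390, 207) [ 0.5898 -0.337   0.06  ]
(323, 168) [ 0.7051 -0.114   0.152 ]
(407, 168) [ 0.7001 -0.3721  0.152 ]
```

View pics/crop0.png

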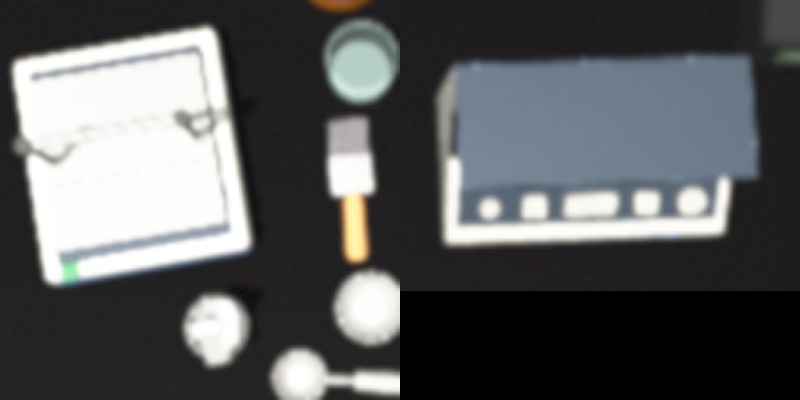

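The crop shows the five keys at crop (489,208), (535,206), (591,204), (647,202) and (691,200). The frame caps are at (20,145) and (182,118), and the basket's tab is at about (205,328), with its strap towards the operator. Now I'll move for wrist views.

```bash
cat >> h.py <<'E'
def rot(tilt,yaw=0):
    # tool x to robot, tool z tilted forward by tilt deg from down, yawed about world z
    return R.from_euler('z',yaw,degrees=True)*R.from_euler('y',-tilt,degrees=True)*R.from_matrix(np.array([[-1,0,0],[0,1,0],[0,0,-1.]]).T)
def cur():
    s=manip.observe(); q=np.array(s["tcp_rot"]); return np.array(s["ee_pos"]),R.from_quat(q[[1,2,3,0]])
def plan(P,Q,g,start=None,v=.038,w=6.5):
    p,q=start if start else cur()
    rv=(q.inv()*Q).as_rotvec(); d=np.asarray(P)-p
    n=int(np.ceil(max(np.linalg.norm(d)/v,np.degrees(np.linalg.norm(rv))/w,1)))
    u=np.round(rv/n/(np.pi/2),3)
    for i in range(n):
        s=np.round(q.inv().apply((np.asarray(P)-p)/(n-i))/.2,3)
        p=p+q.apply(s*.2); q=q*R.from_rotvec(u*np.pi/2)
        print(i//8,','.join(f'{x:g}' for x in [g,*s,*u])+',')
    print('end',p,np.degrees((q.inv()*Q).magnitude()))
    return p,q
E
python3 -c "
from h import *
print(rot(0).as_matrix(),rot(30).as_matrix()[:,2])
e=plan([.29,.28,.42],rot(30),-1)
e=plan([.29,.06,.42],rot(30),-1,e)"
```

```text
[[-1.  0.  0.]
 [ 0.  1.  0.]
 [ 0.  0. -1.]] [ 0.5    0.    -0.866]
0 -1,-0.125,-0.116,-0.011,-0.009,-0.047,-0.031,
0 -1,-0.12,-0.121,-0.004,-0.009,-0.047,-0.031,
0 -1,-0.114,-0.127,0.003,-0.009,-0.047,-0.031,
0 -1,-0.107,-0.133,0.009,-0.009,-0.047,-0.031,
0 -1,-0.1,-0.138,0.015,-0.009,-0.047,-0.031,
0 -1,-0.092,-0.143,0.021,-0.009,-0.047,-0.031,
0 -1,-0.083,-0.147,0.024,-0.009,-0.047,-0.031,
end [0.29   0.28   0.4201] 0.36232839824466456
0 -1,-0.001,-0.183,-0.001,0,-0,-0,
0 -1,-0.001,-0.183,-0.001,0,-0,-0,
0 -1,-0.001,-0.183,-0.001,0,-0,-0,
0 -1,-0.001,-0.184,-0,0,-0,-0,
0 -1,-0,-0.183,-0.001,0,-0,-0,
0 -1,-0.001,-0.184,-0,0,-0,-0,
end [0.29 0.06 0.42] 0.36232839824466456
```

Emit:
jog_arm(series=[-1,-0.125,-0.116,-0.011,-0.009,-0.047,-0.031,-1,-0.12,-0.121,-0.004,-0.009,-0.047,-0.031,-1,-0.114,-0.127,0.003,-0.009,-0.047,-0.031,-1,-0.107,-0.133,0.009,-0.009,-0.047,-0.031,-1,-0.1,-0.138,0.015,-0.009,-0.047,-0.031,-1,-0.092,-0.143,0.021,-0.009,-0.047,-0.031,-1,-0.083,-0.147,0.024,-0.009,-0.047,-0.031,-1,0,0,0,0,0,0])

```text
time_s: 0.82
ee_pos: [0.2896, 0.2749, 0.4195]
tcp_rot: [0.26, 0.003, 0.966, 0.001]
ft_force: [-0.4, -0.1, -1.2]
opening: 0.0853
grip_force: 0.0
```

```bash
cat > shot.py <<'E'
import sys,json
from h import *
n=sys.argv[1]; s=manip.observe(); im=manip.snapshot("wrist"); cv2.imwrite(f"pics/{n}.png",im)
json.dump({k:np.asarray(s[k]).tolist() for k in("ee_pos","tcp_rot","time_s")},open(f"pics/{n}.json","w"))
print(s["ee_pos"],s["tcp_rot"],s["time_s"],np.abs(s["joint_vel"]).max())
E
python3 shot.py w1
```

```text
[0.2896 0.2749 0.4195] [0.2601 0.003  0.9656 0.001 ] 0.8167 0.15408645735508847
```

Emit:
jog_arm(series=[-1,0,-0.183,0,0,0,0,-1,0,-0.183,0,0,0,0,-1,0,-0.183,0,0,0,0,-1,0,-0.183,0,0,0,0,-1,0,-0.183,0,0,0,0,-1,0,-0.183,0,0,0,0,-1,0,0,0,0,0,0])

```text
time_s: 1.45
ee_pos: [0.2893, 0.0544, 0.4188]
tcp_rot: [0.259, 0.01, 0.966, 0.0]
ft_force: [0.1, 0.0, -0.2]
opening: 0.0854
grip_force: 0.0
```

```bash
python3 shot.py w2; python3 -c "
import cv2,numpy as np
a=cv2.imread('pics/w1.png');b=cv2.imread('pics/w2.png')
cv2.imwrite('pics/pair.png',cv2.resize(np.vstack([a,b]),(448,672))[:,:]) if 0 else cv2.imwrite('pics/pair.png',np.hstack([cv2.resize(x,(400,300),interpolation=cv2.INTER_AREA) for x in(a,b)]))"
```

```text
[0.2893 0.0544 0.4188] [0.2587 0.0101 0.9659 0.0002] 1.45 0.1720470871261412
```

View pics/pair.png

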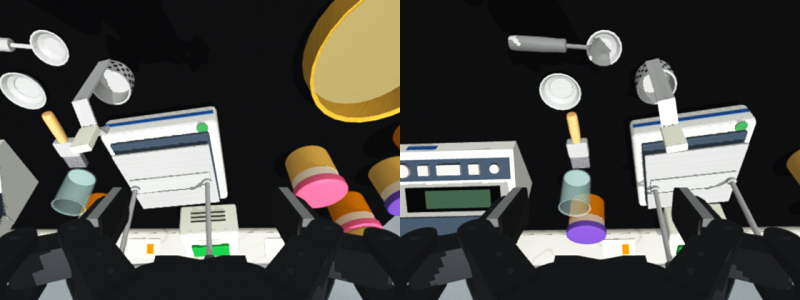

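The wrist pair is oriented with the bench's far side at the bottom. The left picture shows the basket strap and tab at about (90,125). The right one shows the keys at (400–495, 170), the basket tab at (672,140) and the posts at (655,195) and (735,185), with the fingers covering the lower edge. Next come two views of the keys.

Emit:
jog_arm(series=[-1,0,-0.19,0,0,0,0,-1,0,-0.19,0,0,0,0,-1,0,-0.19,0,0,0,0,-1,0,-0.19,0,0,0,0,-1,0,-0.19,0,0,0,0,-1,0,0,0,0,0,0,-1,0,0,0,0,0,0,-1,0,0,0,0,0,0])

```text
time_s: 2.17
ee_pos: [0.291, -0.111, 0.4172]
tcp_rot: [0.257, 0.002, 0.966, 0.004]
ft_force: [0.0, 0.1, -0.5]
opening: 0.085
grip_force: 0.0
```

```bash
python3 shot.py w3
```

```text
[ 0.291  -0.111   0.4172] [0.2568 0.0017 0.9664 0.0043] 2.1667 0.05917730550668504
```

Emit:
jog_arm(series=[-1,0,-0.2,0,0,0,0,-1,0,-0.2,0,0,0,0,-1,0,-0.2,0,0,0,0,-1,0,-0.2,0,0,0,0,-1,0,0,0,0,0,0,-1,0,0,0,0,0,0,-1,0,0,0,0,0,0,-1,0,0,0,0,0,0])

```text
time_s: 2.88
ee_pos: [0.2909, -0.2691, 0.416]
tcp_rot: [0.257, -0.0, 0.966, 0.005]
ft_force: [0.0, -0.0, -0.5]
opening: 0.0851
grip_force: 0.0
```

```bash
python3 shot.py w4; python3 -c "
import cv2,numpy as np
cv2.imwrite('pics/pair2.png',np.hstack([cv2.resize(cv2.imread(f'pics/{x}.png'),(400,300),interpolation=cv2.INTER_AREA) for x in('w3','w4')]))"
```

```text
[ 0.2909 -0.2691  0.416 ] [ 0.2572 -0.0004  0.9663  0.0045] 2.8833 0.011294069446861798
```

View pics/pair2.png

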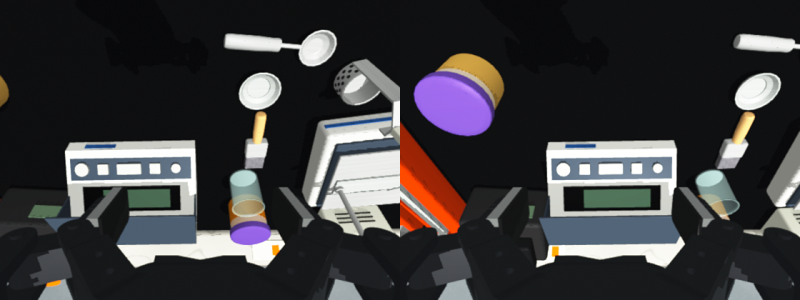

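Both views show all five keys. In w3 they run from (81,170) to (175,169), and in w4 from (559,170) to (655,169), in halved-scale pixels. Now I'll triangulate them.

```bash
cat >> h.py <<'E'
import json
def load(n):
    return cv2.imread(f"pics/{n}.png"),cam("wrist",json.load(open(f"pics/{n}.json")))
E
python3 - <<'E'
from h import *
def keys(im,roi):
    x0,y0,x1,y1=roi; g=cv2.cvtColor(im,cv2.COLOR_BGR2HSV)[y0:y1,x0:x1]
    m=((g[...,2]>170)&(g[...,1]<60)).astype(np.uint8)
    n,l,s,c=cv2.connectedComponentsWithStats(m)
    r=[(c[i][0]+x0,c[i][1]+y0,s[i][2],s[i][3],s[i][4]) for i in range(1,n) if 80<s[i][4]<1200 and s[i][3]<30]
    return sorted(r)
K=[]
for n,roi in (("w3",(95,215,272,258)),("w4",(205,215,385,258))):
    im,c=load(n); k=keys(im,roi); print(n,np.round(k,1)); K.append((c,k))
if len(K[0][1])==len(K[1][1])==5:
    P=[]
    for a,b in zip(K[0][1],K[1][1]):
        x,e=tri([(K[0][0],a[:2]),(K[1][0],b[:2])]); P.append(x); print(x,e)
    P=np.array(P); print(np.linalg.norm(P[4]-P[0]),P.mean(0))
    ct=cam("top")
    for x in P: print(proj(ct,x))
E
```

```text
w3 [[113.7 237.8  20.   19.  289. ]
 [143.5 237.   16.   15.  227. ]
 [180.  236.7  35.   16.  508. ]
 [216.4 236.   16.   15.  232. ]
 [245.7 235.5  14.   14.  146. ]]
w4 [[228.2 237.3  20.   19.  296. ]
 [258.1 237.1  16.   15.  228. ]
 [294.5 236.3  35.   16.  529. ]
 [331.  236.   16.   15.  226. ]
 [360.6 235.5  14.   14.  150. ]]
[ 0.5987 -0.3361  0.0563] [np.float64(1.835198481400468e-05), np.float64(1.8351984813780175e-05)]
[ 0.5979 -0.295   0.0564] [np.float64(0.0003445006831968751), np.float64(0.0003445006831967405)]
[ 0.5975 -0.2452  0.0562] [np.float64(5.837489428096212e-05), np.float64(5.8374894281085315e-05)]
[ 0.5967 -0.1951  0.0565] [np.float64(0.0001720734240684958), np.float64(0.00017207342406859338)]
[ 0.5951 -0.1549  0.0572] [np.float64(4.520420729359229e-05), np.float64(4.5204207293664414e-05)]
0.18123359354478566 [ 0.5972 -0.2452  0.0565]
[389.3143 204.4155]
[376.7461 204.8941]
[361.4322 205.3175]
[346.082  205.8773]
[333.7771 206.5671]
```

The keys check out. The span is 181 mm (88 + 93), the pitches are 41/50/50/40, and the tops are 56.5 mm up on one line, with a yaw of about +1.1°. Next I'll plan the hover over power, gripper shut.

```bash
cat >> h.py <<'E'
KEY=dict(power=[.5952,-.1549,.0568],mode=[.5967,-.1951,.0565],tare=[.5975,-.2452,.0563],start=[.5987,-.3361,.0563])
Q40=rot(40,1.1); N=-Q40.as_matrix()[:,2]
def hov(k,d): return np.array(KEY[k])+N*(.173+d)
def tip():
    p,q=cur(); t=p+q.apply([0,0,.173])
    for k in KEY: print(k,'tip in key axes (tool x,y,z) mm',Q40.inv().apply(t-KEY[k])*1e3)
    print('rot err to Q40 deg',np.degrees((q.inv()*Q40).as_rotvec()))
E
python3 -c "
from h import *
plan(hov('power',.025),Q40,1)"
```

```text
0 1,-0.031,0.069,0.168,-0,-0.014,-0.001,
0 1,-0.028,0.068,0.169,-0,-0.014,-0.001,
0 1,-0.024,0.069,0.17,-0,-0.014,-0.001,
0 1,-0.021,0.068,0.17,-0,-0.014,-0.001,
0 1,-0.017,0.068,0.17,-0,-0.014,-0.001,
0 1,-0.013,0.069,0.171,-0,-0.014,-0.001,
0 1,-0.01,0.068,0.171,-0,-0.014,-0.001,
0 1,-0.006,0.069,0.171,-0,-0.014,-0.001,
end [ 0.468  -0.1573  0.2084] 0.3703865616353959
```

Emit:
jog_arm(series=[1,-0.031,0.069,0.168,0,-0.014,-0.001,1,-0.028,0.068,0.169,0,-0.014,-0.001,1,-0.024,0.069,0.17,0,-0.014,-0.001,1,-0.021,0.068,0.17,0,-0.014,-0.001,1,-0.017,0.068,0.17,0,-0.014,-0.001,1,-0.013,0.069,0.171,0,-0.014,-0.001,1,-0.01,0.068,0.171,0,-0.014,-0.001,1,-0.006,0.069,0.171,0,-0.014,-0.001], squeeze=40)

```text
time_s: 3.6
ee_pos: [0.4686, -0.1578, 0.2086]
tcp_rot: [0.343, -0.005, 0.939, 0.002]
ft_force: [0.5, -0.1, 0.1]
opening: 0.0001
grip_force: 0.0
```

Emit:
jog_arm(series=[1,0,0,0,0,0,0,1,0,0,0,0,0,0,1,0,0,0,0,0,0,1,0,0,0,0,0,0])

```text
time_s: 3.93
ee_pos: [0.4679, -0.1604, 0.2102]
tcp_rot: [0.342, -0.004, 0.94, 0.001]
ft_force: [-0.2, 0.2, 0.2]
opening: 0.0001
grip_force: 0.0
```

```bash
python3 -c "
from h import *
tip(); s=manip.observe(); print(s['joint_positions'],s['opening'],s['ft_force'])"; python3 shot.py w5
```

```text
power tip in key axes (tool x,y,z) mm [ -1.1322  -4.3252 -26.406 ]
mode tip in key axes (tool x,y,z) mm [ -0.7673  35.8962 -27.1038]
tare tip in key axes (tool x,y,z) mm [ -1.02    86.0023 -27.1529]
start tip in key axes (tool x,y,z) mm [ -1.4377 176.9086 -26.8024]
rot err to Q40 deg [-0.419   0.0505 -0.4273]
[-0.4075  0.2713 -0.9736 -0.3297  0.2627 -0.3268] 0.00013610132652159827 [-0.2085  0.243   0.1643]
[ 0.4679 -0.1604  0.2102] [ 0.3424 -0.0043  0.9395  0.0011] 3.9333 0.01615949973750759
```

View pics/w5.png

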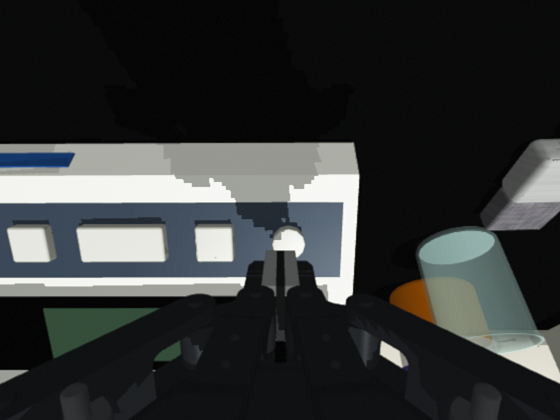

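The shut fingertips at (282,255) are just short of the power key at (288,242), and the key lies about 4 mm further towards +y, as calculated. I'll correct that and approach.

Emit:
jog_arm(series=[1,0.003,0.011,0.02,0,0,0,1,0.003,0.011,0.02,0,0,0,1,0,0,0.02,0,0,0,1,0,0,0.02,0,0,0,1,0,0,0.015,0,0,0,1,0,0,0.015,0,0,0,1,0,0,0,0,0,0])

```text
time_s: 4.57
ee_pos: [0.4813, -0.1561, 0.1904]
tcp_rot: [0.341, -0.004, 0.94, 0.002]
ft_force: [0.5, -1.4, 0.7]
opening: -0.0001
grip_force: 0.0
```

```bash
python3 -c "
from h import *
tip(); s=manip.observe(); print(s['ft_force'], N@s['ft_force'])"
```

```text
power tip in key axes (tool x,y,z) mm [ 1.7445 -0.1243 -2.5325]
mode tip in key axes (tool x,y,z) mm [ 2.1094 40.0971 -3.2302]
tare tip in key axes (tool x,y,z) mm [ 1.8567 90.2033 -3.2793]
start tip in key axes (tool x,y,z) mm [  1.439  181.1095  -2.9289]
rot err to Q40 deg [-0.3742 -0.1086 -0.4904]
[ 0.5093 -1.4226  0.7142] 0.23733946166605518
```

Emit:
jog_arm(series=[1,0,0,0.01,0,0,0,1,0,0,0.01,0,0,0,1,0,0,0.01,0,0,0,1,0,0,0,0,0,0,1,0,0,0,0,0,0])

```text
time_s: 4.98
ee_pos: [0.4847, -0.156, 0.1863]
tcp_rot: [0.341, -0.004, 0.94, 0.002]
ft_force: [-4.4, -0.1, 1.6]
opening: 0.0003
grip_force: 2.0
```

```bash
python3 -c "
from h import *
tip(); s=manip.observe(); print(s['ft_force'], N@s['ft_force'])"
```

```text
power tip in key axes (tool x,y,z) mm [ 1.72   -0.1241  2.7783]
mode tip in key axes (tool x,y,z) mm [ 2.0848 40.0973  2.0805]
tare tip in key axes (tool x,y,z) mm [ 1.8322 90.2035  2.0314]
start tip in key axes (tool x,y,z) mm [  1.4145 181.1097   2.3819]
rot err to Q40 deg [-0.3892 -0.0894 -0.4892]
[-4.39   -0.1073  1.6145] 4.059414900420954
```

Emit:
jog_arm(series=[1,0,0,0.008,0,0,0,1,0,0,0.008,0,0,0,1,0,0,0,0,0,0,1,0,0,0,0,0,0])

```text
time_s: 5.32
ee_pos: [0.4855, -0.1558, 0.1849]
tcp_rot: [0.342, -0.004, 0.94, 0.001]
ft_force: [-17.9, 1.2, 20.0]
opening: -0.0002
grip_force: 13.9
```

```bash
python3 -c "
from h import *
tip(); s=manip.observe(); print(s['ft_force'], N@s['ft_force'])"
```

```text
power tip in key axes (tool x,y,z) mm [ 1.7571 -0.0909  4.315 ]
mode tip in key axes (tool x,y,z) mm [ 2.122  40.1305  3.6172]
tare tip in key axes (tool x,y,z) mm [ 1.8694 90.2366  3.5681]
start tip in key axes (tool x,y,z) mm [  1.4517 181.1429   3.9186]
rot err to Q40 deg [-0.4157 -0.0128 -0.5116]
[-17.8828   1.1776  20.0337] 26.824924973522723
```

Power bottomed out at 27 N. Back off and step sideways to mode.

Emit:
jog_arm(series=[1,0,0,-0.04,0,0,0,1,0,0,-0.04,0,0,0,1,0,0,-0.04,0,0,0,1,-0.004,-0.07,0,0,0,0,1,-0.004,-0.07,0,0,0,0,1,0,-0.06,0,0,0,0,1,0,0,0,0,0,0,1,0,0,0,0,0,0])

```text
time_s: 5.98
ee_pos: [0.4732, -0.1966, 0.2036]
tcp_rot: [0.342, -0.003, 0.94, 0.001]
ft_force: [0.4, 0.1, -0.0]
opening: 0.0002
grip_force: 0.0
```

```bash
python3 -c "
from h import *
tip(); s=manip.observe(); print(s['ft_force'], N@s['ft_force'])"
```

```text
power tip in key axes (tool x,y,z) mm [ -0.2551 -40.5993 -18.391 ]
mode tip in key axes (tool x,y,z) mm [  0.1098  -0.3779 -19.0887]
tare tip in key axes (tool x,y,z) mm [ -0.1428  49.7283 -19.1378]
start tip in key axes (tool x,y,z) mm [ -0.5605 140.6345 -18.7874]
rot err to Q40 deg [-0.4218 -0.0335 -0.5236]
[ 0.4241  0.1459 -0.0033] -0.27694211838451505
```

Emit:
jog_arm(series=[1,0,0,0.03,0,0,0,1,0,0,0.03,0,0,0,1,0,0,0.025,0,0,0,1,0,0,0.01,0,0,0,1,0,0,0.01,0,0,0,1,0,0,0.007,0,0,0,1,0,0,0,0,0,0,1,0,0,0,0,0,0])

```text
time_s: 6.65
ee_pos: [0.487, -0.1954, 0.1862]
tcp_rot: [0.341, -0.004, 0.94, 0.002]
ft_force: [-4.2, 0.9, 5.5]
opening: -0.0003
grip_force: 3.7
```

```bash
python3 -c "
from h import *
tip(); s=manip.observe(); print(s['ft_force'], N@s['ft_force'])"
```

```text
power tip in key axes (tool x,y,z) mm [  0.5113 -39.362    3.8568]
mode tip in key axes (tool x,y,z) mm [0.8762 0.8594 3.159 ]
tare tip in key axes (tool x,y,z) mm [ 0.6236 50.9655  3.1099]
start tip in key axes (tool x,y,z) mm [  0.2059 141.8718   3.4604]
rot err to Q40 deg [-0.3109 -0.0736 -0.4822]
[-4.2038  0.8786  5.5137] 6.914534757785596
```

Emit:
jog_arm(series=[1,0,0,0.006,0,0,0,1,0,0,0,0,0,0,1,0,0,0,0,0,0])

```text
time_s: 6.9
ee_pos: [0.4871, -0.1954, 0.1859]
tcp_rot: [0.342, -0.004, 0.94, 0.002]
ft_force: [-13.0, 1.6, 16.4]
opening: -0.0
grip_force: 10.5
```

Emit:
jog_arm(series=[-1,0,0,-0.1,0,0,0,-1,0,0,-0.18,0,0,0,-1,0,0,-0.18,0,0,0,-1,0,0,-0.18,0,0,0,-1,0,0,-0.18,0,0,0,-1,0,0,-0.18,0,0,0,-1,0,0,0,0,0,0])

```text
time_s: 7.48
ee_pos: [0.3582, -0.1972, 0.3432]
tcp_rot: [0.344, -0.004, 0.939, -0.001]
ft_force: [0.4, -0.2, -0.2]
opening: 0.0833
grip_force: 0.0
```

```bash
python3 - <<'E'
from h import *
# rough tab & bar from top/scene + w1/w2 (viewed pixel estimates, scale 1.4)
ct,cs=cam("top"),cam("scene"); (i1,c1),(i2,c2)=load("w1"),load("w2")
s=120/400
capL=(180+20*s,160+145*s);capR=(180+182*s,160+118*s)
print(capL,capR)
for nm,t in(("L",capL),("R",capR)): print(nm,onz(ct,t,.24))
print("scene->",[proj(cs,onz(ct,t,.24)) for t in (capL,capR)])
e=plan([.60,.17,.53],rot(-5,10),-1)
E
```

```text
(186.0, 203.5) (234.6, 195.4)
L [0.5936 0.2874 0.24  ]
R [0.6141 0.1493 0.24  ]
scene-> [array([350.5995, 152.8614]), array([324.2503, 178.0857])]
0 -1,-0.118,0.14,0.005,-0.003,0.039,-0.008,
0 -1,-0.12,0.139,-0.001,-0.003,0.039,-0.008,
0 -1,-0.122,0.137,-0.008,-0.003,0.039,-0.008,
0 -1,-0.123,0.136,-0.015,-0.003,0.039,-0.008,
0 -1,-0.123,0.134,-0.022,-0.003,0.039,-0.008,
0 -1,-0.124,0.133,-0.029,-0.003,0.039,-0.008,
0 -1,-0.123,0.132,-0.036,-0.003,0.039,-0.008,
0 -1,-0.123,0.13,-0.042,-0.003,0.039,-0.008,
1 -1,-0.121,0.129,-0.049,-0.003,0.039,-0.008,
1 -1,-0.12,0.128,-0.056,-0.003,0.039,-0.008,
1 -1,-0.118,0.126,-0.063,-0.003,0.039,-0.008,
1 -1,-0.115,0.125,-0.069,-0.003,0.039,-0.008,
1 -1,-0.112,0.125,-0.076,-0.003,0.039,-0.008,
end [0.5999 0.1701 0.53  ] 0.5875867034576127
```

Power and mode are done. Now I'll view the bar and basket from above.

Emit:
jog_arm(series=[-1,-0.118,0.14,0.005,-0.003,0.039,-0.008,-1,-0.12,0.139,-0.001,-0.003,0.039,-0.008,-1,-0.122,0.137,-0.008,-0.003,0.039,-0.008,-1,-0.123,0.136,-0.015,-0.003,0.039,-0.008,-1,-0.123,0.134,-0.022,-0.003,0.039,-0.008,-1,-0.124,0.133,-0.029,-0.003,0.039,-0.008,-1,-0.123,0.132,-0.036,-0.003,0.039,-0.008,-1,-0.123,0.13,-0.042,-0.003,0.039,-0.008])

```text
time_s: 8.15
ee_pos: [0.5097, 0.0308, 0.4537]
tcp_rot: [0.101, -0.058, 0.993, 0.001]
ft_force: [1.9, -0.4, 0.2]
opening: 0.0855
grip_force: 0.0
```

Emit:
jog_arm(series=[-1,-0.121,0.129,-0.049,-0.003,0.039,-0.008,-1,-0.12,0.128,-0.056,-0.003,0.039,-0.008,-1,-0.118,0.126,-0.063,-0.003,0.039,-0.008,-1,-0.115,0.125,-0.069,-0.003,0.039,-0.008,-1,-0.112,0.125,-0.076,-0.003,0.039,-0.008,-1,0,0,0,0,0,0,-1,0,0,0,0,0,0,-1,0,0,0,0,0,0])

```text
time_s: 8.82
ee_pos: [0.6029, 0.1705, 0.5233]
tcp_rot: [-0.052, -0.089, 0.995, 0.0]
ft_force: [-0.3, -0.8, 1.0]
opening: 0.0855
grip_force: 0.0
```

```bash
python3 shot.py w6
```

```text
[0.6029 0.1705 0.5233] [-0.0516 -0.0894  0.9947  0.0003] 8.8167 0.0592012551700276
```

Emit:
jog_arm(series=[-1,0,0.15,0,0,0,0,-1,0,0.15,0,0,0,0,-1,0,0.15,0,0,0,0,-1,0,0.15,0,0,0,0,-1,0,0,0,0,0,0,-1,0,0,0,0,0,0,-1,0,0,0,0,0,0])

```text
time_s: 9.45
ee_pos: [0.5798, 0.2866, 0.5275]
tcp_rot: [-0.05, -0.089, 0.995, 0.001]
ft_force: [-0.2, -0.2, -0.0]
opening: 0.0858
grip_force: 0.0
```

```bash
python3 shot.py w7; python3 -c "
import cv2,numpy as np
cv2.imwrite('pics/pair3.png',np.hstack([cv2.imread(f'pics/{x}.png')[:300,80:480] for x in('w6','w7')]))"
```

```text
[0.5798 0.2866 0.5275] [-0.0503 -0.0887  0.9948  0.0005] 9.45 0.019474620714377437
```

View pics/pair3.png

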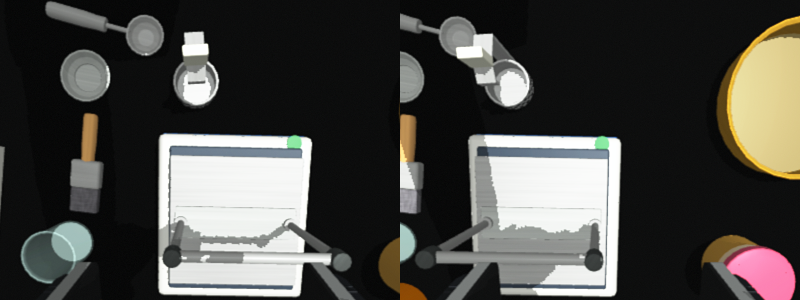

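Both views show the bar with its caps. In w6 the caps are at crop (172,257) and (341,262), in w7 at (25,257) and (193,260). The basket tab is at about (195,50) and (475,52). I'll zoom in on the tab for its corners.

```bash
python3 - <<'E'
from h import *
a,_=load("w6");b,_=load("w7")
z=lambda im,x,y,w,h,W,H:cv2.resize(im[y:y+h,x:x+w],(W,H),interpolation=cv2.INTER_CUBIC)
t=np.hstack([z(a,250,20,50,50,400,400),z(b,130,20,50,50,400,400)])
u=np.hstack([z(a,235,235,200,50,400,100),z(b,90,235,200,50,400,100)])
cv2.imwrite("pics/zoom.png",np.vstack([t,u]))
E
```

```text
(no output)
```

View pics/zoom.png

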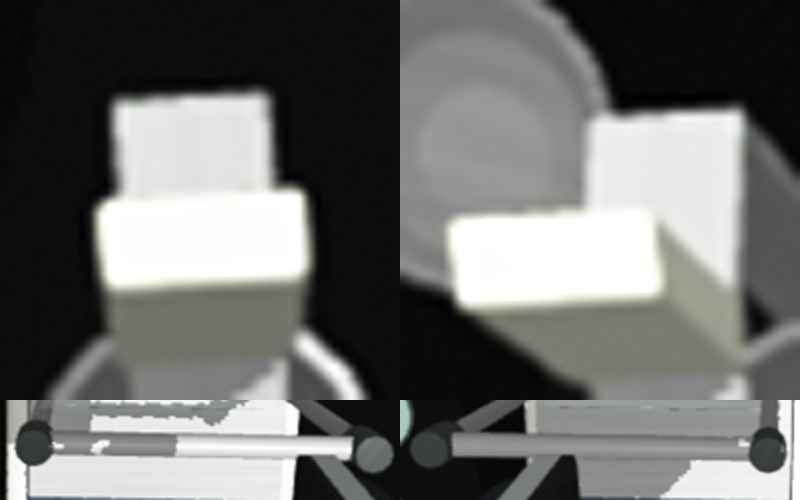

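```bash
python3 - <<'E'
from h import *
a,c6=load("w6");b,c7=load("w7");ct=cam("top")
f=lambda o,p,s:(o[0]+(p[0]+.5)/s-.5,o[1]+(p[1]+.5)/s-.5)
A=[f((250,20),p,8) for p in((97,200),(304,190),(309,283),(104,290))]
B=[f((130,20),p,8) for p in((50,217),(255,210),(262,298),(60,305))]
T=[]
for p,q in zip(A,B):
    x,e=tri([(c6,p),(c7,q)]);T.append(x);print("tab",x,e[0])
T=np.array(T);print("mid",T.mean(0),"w",np.linalg.norm(T[1]-T[0]),np.linalg.norm(T[2]-T[3]),"t",np.linalg.norm(T[3]-T[0]),np.linalg.norm(T[2]-T[1]))
for im,nm,r in((c6,"6",A),(c7,"7",B)):
    Z=np.array([onz(im,p,.168) for p in r]); d=Z[0]-Z[1]+Z[3]-Z[2]; print(nm,"at z .168",Z.mean(0), "yaw of y axis (edge)",np.degrees(np.arctan2(*d[:2])), np.linalg.norm(Z[1]-Z[0]))
print("top view proj of tab mid",proj(ct,T.mean(0)))
C=[]
for p,q,t in(((34,47),(30,49),(234.6,195.4)),((374,55),(367,50),(186,203.5))):
    p=f((235,235),p,2);q=f((90,235),q,2); x,e=tri([(c6,p),(c7,q)]);C.append(x);print("cap",x,e[0],"incl top",tri([(c6,p),(c7,q),(ct,t)]))
m=(C[0]+C[1])/2;d=C[1]-C[0];print("mid",m,"sep",np.linalg.norm(d),"yaw",np.degrees(np.arctan2(-d[0],d[1])))
# bar midline at z .235
for c,o,P in((c6,(235,235),((60,44.5),(350,47.5))),(c7,(90,235),((55,45.5),(345,47)))):
    Z=[onz(c,f(o,p,2),.235) for p in P]; d=Z[1]-Z[0]; y=.218; k=(y-Z[0][1])/d[1]; print("bar",Z,"at y .218:",Z[0]+k*d,"yaw",np.degrees(np.arctan2(-d[0],d[1])))
E
```

```text
tab [0.4359 0.1262 0.1666] 9.129904626142014e-05
tab [0.4307 0.1498 0.1668] 7.645819206949568e-05
tab [0.4407 0.1522 0.1678] 0.0001496967445462853
tab [0.4456 0.1287 0.1672] 0.00015988121110792052
mid [0.4382 0.1392 0.1671] w 0.024182888117949684 0.024009199194231192 t 0.010068401016427435 0.010316342811789258
6 at z .168 [0.4386 0.1393 0.168 ] yaw of y axis (edge) 167.33162402958547 0.02409135408458757
7 at z .168 [0.4384 0.1396 0.168 ] yaw of y axis (edge) 167.77128754301913 0.024009498214315264
top view proj of tab mid [240.8859 257.343 ]
cap [0.6174 0.1529 0.2435] 0.0001244099375773991 incl top (array([0.6166, 0.1514, 0.2419]), [np.float64(0.001825784311886473), np.float64(0.001738974294503801), np.float64(0.0034900987608746047)])
cap [0.5954 0.2865 0.2442] 0.0011629857819607666 incl top (array([0.5942, 0.2861, 0.2461]), [np.float64(0.0018805913105510185), np.float64(0.000610779316723069), np.float64(0.001282541307698824)])
mid [0.6064 0.2197 0.2439] sep 0.13542693622602853 yaw 9.365151531552701
bar [array([0.6171, 0.163 , 0.235 ]), array([0.5973, 0.2809, 0.235 ])] at y .218: [0.6079 0.218  0.235 ] yaw 9.487380489636838
bar [array([0.6176, 0.1589, 0.235 ]), array([0.5974, 0.2775, 0.235 ])] at y .218: [0.6075 0.218  0.235 ] yaw 9.712114501055654
```

The measurements agree:
- **Tab:** top at 167 mm, 24 × 10 mm, at (0.438, 0.139), with the basket yawed 12.4°.
- **Bar:** caps 135.4 mm apart (136 expected), middle at (0.607, 0.2195), yaw 9.6°.

Now I'll plan the grasp across the tab's thickness.

```bash
python3 - <<'E'
from h import *
print(manip.observe()["joint_positions"])
for y in(-77.6,102.4):
    print(y); plan([.4384,.1393,.40],rot(0,y),-1)
E
```

```text
[0.4502 0.5402 0.6155 1.7399 0.0367 0.2713]
-77.6
0 -1,0.054,-0.043,0.051,-0.003,-0.004,0.07,
0 -1,0.049,-0.049,0.05,-0.003,-0.004,0.07,
0 -1,0.044,-0.055,0.05,-0.003,-0.004,0.07,
0 -1,0.038,-0.059,0.049,-0.003,-0.004,0.07,
0 -1,0.032,-0.063,0.049,-0.003,-0.004,0.07,
0 -1,0.025,-0.067,0.048,-0.003,-0.004,0.07,
0 -1,0.018,-0.069,0.048,-0.003,-0.004,0.07,
0 -1,0.01,-0.071,0.047,-0.003,-0.004,0.07,
1 -1,0.003,-0.072,0.047,-0.003,-0.004,0.07,
1 -1,-0.005,-0.072,0.047,-0.003,-0.004,0.07,
1 -1,-0.013,-0.072,0.046,-0.003,-0.004,0.07,
1 -1,-0.02,-0.07,0.046,-0.003,-0.004,0.07,
1 -1,-0.028,-0.067,0.046,-0.003,-0.004,0.07,
1 -1,-0.035,-0.064,0.045,-0.003,-0.004,0.07,
end [0.4385 0.1392 0.4001] 0.5501148150534861
102.4
0 -1,0.051,-0.04,0.047,0.004,-0.003,-0.068,
0 -1,0.055,-0.034,0.047,0.004,-0.003,-0.068,
0 -1,0.058,-0.028,0.047,0.004,-0.003,-0.068,
0 -1,0.061,-0.021,0.047,0.004,-0.003,-0.068,
0 -1,0.063,-0.015,0.047,0.004,-0.003,-0.068,
0 -1,0.065,-0.007,0.047,0.004,-0.003,-0.068,
0 -1,0.066,-0,0.047,0.004,-0.003,-0.068,
0 -1,0.065,0.007,0.046,0.004,-0.003,-0.068,
1 -1,0.064,0.014,0.046,0.004,-0.003,-0.068,
1 -1,0.063,0.022,0.045,0.004,-0.003,-0.068,
1 -1,0.06,0.028,0.045,0.004,-0.003,-0.068,
1 -1,0.057,0.035,0.045,0.004,-0.003,-0.068,
1 -1,0.053,0.041,0.044,0.004,-0.003,-0.068,
1 -1,0.049,0.047,0.044,0.004,-0.003,-0.068,
1 -1,0.044,0.052,0.042,0.004,-0.003,-0.068,
end [0.4384 0.1393 0.4001] 0.473798034461507
```

Emit:
jog_arm(series=[-1,0.054,-0.043,0.051,-0.003,-0.004,0.07,-1,0.049,-0.049,0.05,-0.003,-0.004,0.07,-1,0.044,-0.055,0.05,-0.003,-0.004,0.07,-1,0.038,-0.059,0.049,-0.003,-0.004,0.07,-1,0.032,-0.063,0.049,-0.003,-0.004,0.07,-1,0.025,-0.067,0.048,-0.003,-0.004,0.07,-1,0.018,-0.069,0.048,-0.003,-0.004,0.07,-1,0.01,-0.071,0.047,-0.003,-0.004,0.07])

```text
time_s: 10.17
ee_pos: [0.4989, 0.2017, 0.4537]
tcp_rot: [-0.023, 0.348, 0.937, -0.0]
ft_force: [-0.2, 0.3, 0.4]
opening: 0.0854
grip_force: 0.0
```

Emit:
jog_arm(series=[-1,0.003,-0.072,0.047,-0.003,-0.004,0.07,-1,-0.005,-0.072,0.047,-0.003,-0.004,0.07,-1,-0.013,-0.072,0.046,-0.003,-0.004,0.07,-1,-0.02,-0.07,0.046,-0.003,-0.004,0.07,-1,-0.028,-0.067,0.046,-0.003,-0.004,0.07,-1,-0.035,-0.064,0.045,-0.003,-0.004,0.07,-1,0,0,0,0,0,0,-1,0,0,0,0,0,0])

```text
time_s: 10.83
ee_pos: [0.4384, 0.1393, 0.3995]
tcp_rot: [0.0, 0.63, 0.777, -0.001]
ft_force: [-0.6, 0.6, -0.5]
opening: 0.0852
grip_force: 0.0
```

Emit:
jog_arm(series=[-1,0,0,0,0,0,0,-1,0,0,0,0,0,0])

```text
time_s: 11.0
ee_pos: [0.4401, 0.1408, 0.4001]
tcp_rot: [0.001, 0.629, 0.777, -0.0]
ft_force: [-0.1, -0.2, -0.2]
opening: 0.0854
grip_force: 0.0
```

```bash
python3 - <<'E'
from h import *
p,q=cur();Q=rot(0,-77.6)
print(p,np.degrees((q.inv()*Q).as_rotvec()),manip.observe()["joint_positions"])
plan([.4384,.1393,.309],Q,-1,v=.02)
E
```

```text
[0.4401 0.1408 0.4001] [ 0.0061  0.0874 -0.3946] [ 0.3101  0.1549 -0.2879  1.1281 -0.0015  1.6714]
0 -1,-0.001,-0.002,0.091,0,0,-0.001,
0 -1,-0.001,-0.002,0.091,0,0,-0.001,
0 -1,-0.001,-0.002,0.091,0,0,-0.001,
0 -1,-0.001,-0.002,0.091,0,0,-0.001,
0 -1,-0.001,-0.002,0.092,0,0,-0.001,
end [0.4384 0.1393 0.3089] 0.10368069902661825
```

Emit:
jog_arm(series=[-1,-0.001,-0.002,0.091,0,0,-0.001,-1,-0.001,-0.002,0.091,0,0,-0.001,-1,-0.001,-0.002,0.091,0,0,-0.001,-1,-0.001,-0.002,0.091,0,0,-0.001,-1,-0.001,-0.002,0.092,0,0,-0.001,-1,0,0,0,0,0,0,-1,0,0,0,0,0,0,-1,0,0,0,0,0,0])

```text
time_s: 11.67
ee_pos: [0.4383, 0.1395, 0.3091]
tcp_rot: [0.001, 0.626, 0.78, -0.001]
ft_force: [-0.0, -0.1, 0.4]
opening: 0.0852
grip_force: 0.0
```

```bash
python3 - <<'E'
from h import *
p,q=cur();Q=rot(0,-77.6)
print(p,np.degrees((q.inv()*Q).as_rotvec()), manip.observe()["ft_force"], q.inv().apply(np.array([.4384,.1393,.309])-p)*1e3)
E
```

```text
[0.4383 0.1395 0.3091] [-0.0252  0.0995  0.0393] [-0.0371 -0.1317  0.3526] [-0.2487  0.039   0.135 ]
```

Aligned to within 0.3 mm. Close the gripper.

Emit:
jog_arm(series=[0,0,0,0,0,0,0,0.3,0,0,0,0,0,0,0.5,0,0,0,0,0,0,1,0,0,0,0,0,0,1,0,0,0,0,0,0,1,0,0,0,0,0,0,1,0,0,0,0,0,0,1,0,0,0,0,0,0], squeeze=40)

```text
time_s: 12.33
ee_pos: [0.4376, 0.1391, 0.3083]
tcp_rot: [0.0, 0.627, 0.779, -0.001]
ft_force: [0.9, 0.2, 1.5]
opening: 0.0094
grip_force: 42.2
```

Emit:
jog_arm(series=[1,0,0,0,0,0,0,1,0,0,-0.01,0,0,0,1,0,0,-0.03,0,0,0,1,0,0,-0.05,0,0,0,1,0,0,-0.05,0,0,0,1,0,0,-0.01,0,0,0,1,0,0,0,0,0,0,1,0,0,0,0,0,0])

```text
time_s: 13.0
ee_pos: [0.4373, 0.1392, 0.3379]
tcp_rot: [-0.0, 0.627, 0.779, -0.001]
ft_force: [0.2, -0.6, -1.2]
opening: 0.0095
grip_force: 41.7
```

```bash
python3 - <<'E'
from h import *
s=manip.observe();print(s["ee_pos"],s["ft_force"],s["ft_torque"],s["opening"],s["grip_force"])
E
```

```text
[0.4373 0.1392 0.3379] [ 0.1929 -0.6285 -1.2229] [0.0156 0.0028 0.0313] 0.009537327104421144 41.667324900627136
```

The basket is lifted (9.5 mm opening, weight felt). The basket's foot is TCP z − 0.308. Next: raise, then carry.

```bash
python3 - <<'E'
from h import *
Q=rot(0,-80.4); bx=np.array([np.cos(np.radians(9.6)),np.sin(np.radians(9.6)),0]); b=np.array([.6073,.2195,0])
e=plan([.4373,.1392,.458],rot(0,-77.6),1,v=.022)
e=plan(b-bx*.075+[0,0,.458],Q,1,e,v=.022)
E
```

```text
0 1,-0,-0,-0.1,-0,0,0,
0 1,-0,-0,-0.1,-0,0,0,
0 1,-0,-0,-0.1,-0,0,0,
0 1,-0,-0,-0.1,-0,0,0,
0 1,-0,-0.001,-0.1,-0,0,0,
0 1,-0.001,-0,-0.1,-0,0,0,
end [0.4374 0.1392 0.4579] 0.1707520664940529
0 1,0.038,0.09,-0,-0,0,0.005,
0 1,0.039,0.09,-0,-0,0,0.005,
0 1,0.039,0.09,-0,-0,0,0.005,
0 1,0.04,0.089,-0.001,-0,0,0.005,
0 1,0.041,0.089,-0,-0,0,0.005,
0 1,0.042,0.089,-0.001,-0,0,0.005,
end [0.5334 0.2071 0.458 ] 0.2001195065933832
```

Emit:
jog_arm(series=[1,0,0,-0.06,0,0,0,1,0,0,-0.1,0,0,0,1,0,0,-0.1,0,0,0,1,0,0,-0.1,0,0,0,1,0,0,-0.1,0,0,0,1,0,0,-0.1,0,0,0,1,0,0,-0.04,0,0,0,1,0,0,0,0,0,0])

```text
time_s: 13.67
ee_pos: [0.4381, 0.1396, 0.4594]
tcp_rot: [0.001, 0.627, 0.779, -0.0]
ft_force: [-0.2, -0.2, -1.5]
opening: 0.0094
grip_force: 41.7
```

Emit:
jog_arm(series=[1,0.02,0.045,0,0,0,0.005,1,0.039,0.09,0,0,0,0.005,1,0.039,0.09,0,0,0,0.005,1,0.04,0.089,0,0,0,0.005,1,0.041,0.089,0,0,0,0.005,1,0.042,0.089,0,0,0,0.005,1,0.021,0.045,0,0,0,0,1,0,0,0,0,0,0])

```text
time_s: 14.33
ee_pos: [0.5357, 0.2091, 0.4547]
tcp_rot: [-0.001, 0.645, 0.765, -0.002]
ft_force: [-0.2, 0.4, -1.9]
opening: 0.0099
grip_force: 41.7
```

Emit:
jog_arm(series=[1,0,0,0,0,0,0,1,0,0,0,0,0,0,1,0,0,0,0,0,0])

```text
time_s: 14.58
ee_pos: [0.5331, 0.2072, 0.4573]
tcp_rot: [-0.0, 0.645, 0.764, -0.002]
ft_force: [-0.1, -0.2, -2.4]
opening: 0.0095
grip_force: 41.7
```

```bash
python3 - <<'E'
from h import *
Q=rot(0,-80.4); bx=np.array([np.cos(np.radians(9.6)),np.sin(np.radians(9.6)),0]); b=np.array([.6073,.2195,0])
s=manip.observe();p,q=cur();print(p,np.degrees((q.inv()*Q).as_rotvec()),s["opening"],s["grip_force"],s["ft_force"])
e=plan(b+[0,0,.458],Q,1,v=.013)
E
python3 shot.py w8
```

```text
[0.5331 0.2072 0.4573] [-0.2051  0.1391  0.0905] 0.009530112301371864 41.68211817741394 [-0.059  -0.2413 -2.4494]
0 1,-0,0.063,-0.001,-0,0,0,
0 1,-0,0.063,-0.001,-0,0,0,
0 1,-0,0.063,-0.001,-0,0,0,
0 1,-0.001,0.062,-0.001,-0,0,0,
0 1,-0,0.063,-0,-0,0,0,
0 1,-0.001,0.062,-0.001,-0,0,0,
end [0.6073 0.2194 0.458 ] 0.26386749011396554
[0.5331 0.2072 0.4573] [-0.0002  0.6449  0.7643 -0.0022] 14.5833 0.010855987647502554
```

View pics/w8.png

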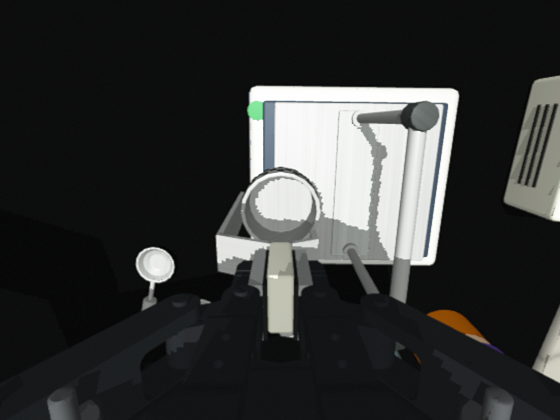

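The basket is held upright, with its strap on the left. The bar is ahead on the right, capped post at (420,118), and nothing is in the way. Move in over the bar.

Emit:
jog_arm(series=[1,0,0.04,-0.001,0,0,0,1,0,0.063,-0.001,0,0,0,1,0,0.063,-0.001,0,0,0,1,0,0.063,-0.001,0,0,0,1,0,0.063,0,0,0,0,1,-0.001,0.06,0,0,0,0,1,-0.001,0.023,0,0,0,0,1,0,0,0,0,0,0])

```text
time_s: 15.3
ee_pos: [0.6088, 0.2197, 0.4581]
tcp_rot: [0.0, 0.645, 0.764, -0.001]
ft_force: [0.1, 0.1, -2.0]
opening: 0.0095
grip_force: 41.7
```

Emit:
jog_arm(series=[1,0,0,0,0,0,0,1,0,0,0,0,0,0,1,0,0,0,0,0,0])

```text
time_s: 15.55
ee_pos: [0.6072, 0.2197, 0.4588]
tcp_rot: [0.0, 0.645, 0.764, -0.001]
ft_force: [-0.3, 0.2, -1.6]
opening: 0.0092
grip_force: 41.7
```

```bash
cat > bar.py <<'E'
from h import *
Q=rot(0,-80.4); b=np.array([.6073,.2195,0])
s=manip.observe();p,q=cur();print(p,"basket/bar (tool x,y,z) mm to go",q.inv().apply(b+[0,0,.421]-p)*1e3,np.degrees((q.inv()*Q).as_rotvec()),s["opening"],s["ft_force"],s["time_s"])
E
python3 bar.py
```

```text
[0.6072 0.2197 0.4588] basket/bar (tool x,y,z) mm to go [-0.1223  0.1899 37.7947] [-0.1192  0.1139  0.1121] 0.009227650809387228 [-0.2907  0.2463 -1.5783] 15.55
```

Lower 32 mm, then in fine steps while watching the force.

Emit:
jog_arm(series=[1,0,0,0.02,0,0,0,1,0,0,0.03,0,0,0,1,0,0,0.03,0,0,0,1,0,0,0.03,0,0,0,1,0,0,0.03,0,0,0,1,0,0,0.02,0,0,0,1,0,0,0,0,0,0,1,0,0,0,0,0,0])

```text
time_s: 16.22
ee_pos: [0.6076, 0.2197, 0.426]
tcp_rot: [-0.0, 0.645, 0.764, -0.002]
ft_force: [0.7, -0.6, -2.1]
opening: 0.0094
grip_force: 41.7
```

```bash
python3 bar.py
```

```text
[0.6076 0.2197 0.426 ] basket/bar (tool x,y,z) mm to go [-0.1274 -0.3401  5.0175] [-0.1615  0.1253  0.1038] 0.009364536556027023 [ 0.7153 -0.5694 -2.1277] 16.2167
```

Emit:
jog_arm(series=[1,0,0,0.006,0,0,0,1,0,0,0.006,0,0,0,1,0,0,0,0,0,0,1,0,0,0,0,0,0])

```text
time_s: 16.55
ee_pos: [0.6078, 0.2197, 0.4242]
tcp_rot: [0.0, 0.645, 0.764, -0.001]
ft_force: [-0.0, 0.4, -2.0]
opening: 0.0095
grip_force: 41.7
```

```bash
python3 bar.py
```

```text
[0.6078 0.2197 0.4242] basket/bar (tool x,y,z) mm to go [-0.1344 -0.4848  3.2198] [-0.095   0.115   0.1026] 0.009450460412559947 [-0.0188  0.3762 -1.9842] 16.55
```

Emit:
jog_arm(series=[1,0,0,0.005,0,0,0,1,0,0,0.005,0,0,0,1,0,0,0,0,0,0,1,0,0,0,0,0,0])

```text
time_s: 16.88
ee_pos: [0.6077, 0.2197, 0.422]
tcp_rot: [0.0, 0.645, 0.764, -0.001]
ft_force: [0.2, 1.0, -1.7]
opening: 0.0094
grip_force: 41.7
```

Emit:
jog_arm(series=[1,0,0,0.004,0,0,0,1,0,0,0,0,0,0,1,0,0,0,0,0,0])

```text
time_s: 17.13
ee_pos: [0.6077, 0.2197, 0.4213]
tcp_rot: [0.0, 0.645, 0.764, -0.001]
ft_force: [0.2, -0.4, -1.7]
opening: 0.0093
grip_force: 41.7
```

```bash
python3 bar.py
```

```text
[0.6077 0.2197 0.4213] basket/bar (tool x,y,z) mm to go [-0.1279 -0.4238  0.2536] [-0.1149  0.1174  0.1043] 0.009332718694241494 [ 0.2205 -0.3629 -1.6805] 17.1333
```

Emit:
jog_arm(series=[1,0,0,0.005,0,0,0,1,0,0,0,0,0,0,1,0,0,0,0,0,0])

```text
time_s: 17.38
ee_pos: [0.6077, 0.2197, 0.4205]
tcp_rot: [0.0, 0.645, 0.764, -0.001]
ft_force: [-0.4, -0.2, -1.1]
opening: 0.0092
grip_force: 41.8
```

```bash
python3 bar.py
```

```text
[0.6077 0.2197 0.4205] basket/bar (tool x,y,z) mm to go [-0.1521 -0.47   -0.4584] [-0.0819  0.1124  0.1061] 0.009207160057180558 [-0.4179 -0.2126 -1.0619] 17.3833
```

Emit:
jog_arm(series=[1,0,0,0.004,0,0,0,1,0,0,0,0,0,0,1,0,0,0,0,0,0])

```text
time_s: 17.63
ee_pos: [0.6077, 0.2197, 0.4204]
tcp_rot: [0.0, 0.645, 0.764, -0.001]
ft_force: [-1.5, 0.2, 5.2]
opening: 0.0096
grip_force: 42.6
```

```bash
python3 bar.py
```

```text
[0.6077 0.2197 0.4204] basket/bar (tool x,y,z) mm to go [-0.1569 -0.383  -0.5753] [-0.0376  0.1033  0.106 ] 0.009576078625259396 [-1.4688  0.234   5.1752] 17.6333
```

Contact is at the expected height (5 N). Ease off half a millimetre and open gently.

Emit:
jog_arm(series=[1,0,0,-0.002,0,0,0,1,0,0,0,0,0,0,0.75,0,0,0,0,0,0,0.7,0,0,0,0,0,0,0.65,0,0,0,0,0,0,0.6,0,0,0,0,0,0,0.5,0,0,0,0,0,0,0.4,0,0,0,0,0,0], squeeze=20)

```text
time_s: 18.3
ee_pos: [0.6077, 0.2197, 0.4196]
tcp_rot: [0.0, 0.645, 0.764, -0.002]
ft_force: [0.2, 0.8, 0.3]
opening: 0.0258
grip_force: 0.0
```

Emit:
jog_arm(series=[0.2,0,0,0,0,0,0,0,0,0,0,0,0,0,0,0,0,0,0,0,0,0,0,0,0,0,0,0,0,0,0,0,0,0,0,0,0,0,0,0,0])

```text
invalid input
```

```bash
python3 bar.py
```

```text
[0.6077 0.2197 0.4196] basket/bar (tool x,y,z) mm to go [-0.1588 -0.4487 -1.4049] [-0.1365  0.1198  0.1052] 0.025750639215417214 [0.1823 0.7746 0.3228] 18.3
```

Emit:
jog_arm(series=[0.2,0,0,0,0,0,0,0,0,0,0,0,0,0,0,0,0,0,0,0,0,0,0,0,-0.05,0,0,0,0,0,0,-0.1,0,0,0,0,0,0,-0.15,0,0,0,0,0,0,-0.18,0,0,0,0,0,0,-0.12,0,0,0])

```text
time_s: 18.97
ee_pos: [0.6073, 0.2198, 0.5439]
tcp_rot: [0.001, 0.645, 0.764, 0.0]
ft_force: [-0.2, -0.1, 0.2]
opening: 0.0427
grip_force: 0.0
```

```bash
python3 - <<'E'
from h import *
s=manip.observe();print(s["ft_force"])
a=manip.snapshot("scene");b=manip.snapshot("top")
z=lambda im,x,y,w,h,W,H:cv2.resize(im[y:y+h,x:x+w],(W,H),interpolation=cv2.INTER_CUBIC)
cv2.imwrite("pics/hung.png",np.hstack([z(a,280,130,100,120,400,480),z(b,170,150,100,120,400,480)]))
e=plan([.52,.0,.46],rot(15,-45),1)
e=plan(hov('tare',.025),Q40,1,e)
E
```

```text
[-0.1594 -0.0537  0.2089]
0 1,-0.144,-0.089,0.061,-0.007,-0.023,-0.056,
0 1,-0.134,-0.102,0.065,-0.007,-0.023,-0.056,
0 1,-0.122,-0.114,0.068,-0.007,-0.023,-0.056,
0 1,-0.109,-0.124,0.071,-0.007,-0.023,-0.056,
0 1,-0.095,-0.134,0.073,-0.007,-0.023,-0.056,
0 1,-0.079,-0.143,0.075,-0.007,-0.023,-0.056,
0 1,-0.064,-0.15,0.076,-0.007,-0.023,-0.056,
end [0.52   0.0001 0.4601] 0.2954760806767551
0 1,-0.034,-0.106,0.14,-0.024,-0.026,-0.046,
0 1,-0.021,-0.113,0.137,-0.024,-0.026,-0.046,
0 1,-0.007,-0.119,0.133,-0.024,-0.026,-0.046,
0 1,0.007,-0.124,0.128,-0.024,-0.026,-0.046,
0 1,0.021,-0.128,0.123,-0.024,-0.026,-0.046,
0 1,0.036,-0.13,0.117,-0.024,-0.026,-0.046,
0 1,0.05,-0.131,0.11,-0.024,-0.026,-0.046,
0 1,0.063,-0.131,0.103,-0.024,-0.026,-0.046,
1 1,0.077,-0.13,0.095,-0.024,-0.026,-0.046,
1 1,0.09,-0.126,0.086,-0.024,-0.026,-0.046,
end [ 0.4703 -0.2476  0.208 ] 0.4272654451762363
```

View pics/hung.png

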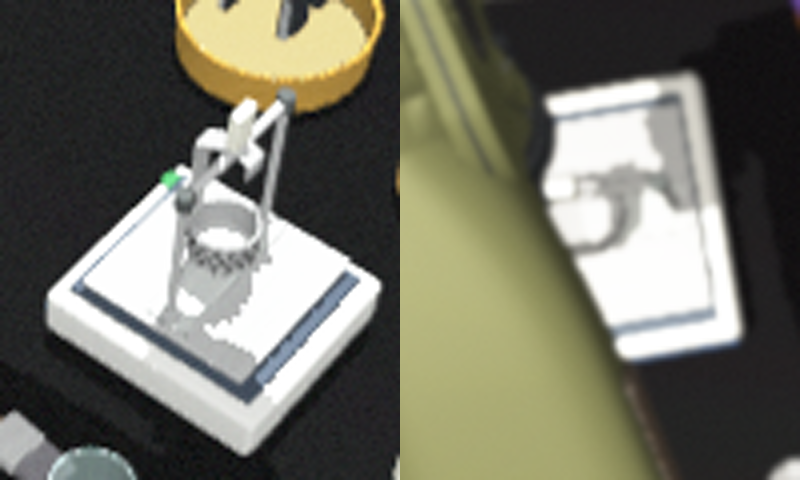

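The scene crop shows the basket hanging upright by its hook at the bar's middle (hook at (235,150), cup clear of the pan), with the gripper gone. On to tare, by way of a high, retracted hover.

```bash
python3 - <<'E'
from h import *
p,q=cur()
Q2=rot(15,-45)
e=(np.array([.52,.0001,.4601]),Q2)
e=plan(hov('tare',.08),Q40,1,e)
E
```

```text
0 1,-0.032,-0.131,0.129,-0.026,-0.029,-0.051,
0 1,-0.015,-0.138,0.125,-0.026,-0.029,-0.051,
0 1,0.002,-0.144,0.119,-0.026,-0.029,-0.051,
0 1,0.019,-0.148,0.113,-0.026,-0.029,-0.051,
0 1,0.035,-0.15,0.106,-0.026,-0.029,-0.051,
0 1,0.052,-0.15,0.098,-0.026,-0.029,-0.051,
0 1,0.069,-0.149,0.089,-0.026,-0.029,-0.051,
0 1,0.084,-0.147,0.079,-0.026,-0.029,-0.051,
1 1,0.099,-0.143,0.069,-0.026,-0.029,-0.051,
end [ 0.4349 -0.2484  0.2501] 0.4133534435683341
```

Emit:
jog_arm(series=[1,-0.144,-0.089,0.061,-0.007,-0.023,-0.056,1,-0.134,-0.102,0.065,-0.007,-0.023,-0.056,1,-0.122,-0.114,0.068,-0.007,-0.023,-0.056,1,-0.109,-0.124,0.071,-0.007,-0.023,-0.056,1,-0.095,-0.134,0.073,-0.007,-0.023,-0.056,1,-0.079,-0.143,0.075,-0.007,-0.023,-0.056,1,-0.064,-0.15,0.076,-0.007,-0.023,-0.056,1,0,0,0,0,0,0], squeeze=40)

```text
time_s: 19.73
ee_pos: [0.5136, -0.0041, 0.4513]
tcp_rot: [0.115, 0.378, 0.917, -0.056]
ft_force: [-1.4, 0.4, -0.7]
opening: 0.0002
grip_force: 0.0
```

Emit:
jog_arm(series=[1,-0.032,-0.131,0.129,-0.026,-0.029,-0.051,1,-0.015,-0.138,0.125,-0.026,-0.029,-0.051,1,0.002,-0.144,0.119,-0.026,-0.029,-0.051,1,0.019,-0.148,0.113,-0.026,-0.029,-0.051,1,0.035,-0.15,0.106,-0.026,-0.029,-0.051,1,0.052,-0.15,0.098,-0.026,-0.029,-0.051,1,0.069,-0.149,0.089,-0.026,-0.029,-0.051,1,0.084,-0.147,0.079,-0.026,-0.029,-0.051])

```text
time_s: 20.4
ee_pos: [0.4422, -0.2226, 0.2697]
tcp_rot: [0.318, 0.031, 0.948, -0.007]
ft_force: [0.1, 0.0, -1.1]
opening: 0.0001
grip_force: 0.0
```

Emit:
jog_arm(series=[1,0.099,-0.143,0.069,-0.026,-0.029,-0.051,1,0,0,0,0,0,0,1,0,0,0,0,0,0,1,0,0,0,0,0,0])

```text
time_s: 20.73
ee_pos: [0.434, -0.2499, 0.2469]
tcp_rot: [0.337, -0.011, 0.941, -0.0]
ft_force: [1.6, -0.0, -0.1]
opening: -0.0002
grip_force: 0.0
```

```bash
python3 -c "
from h import *
tip(); plan(hov('tare',.02),Q40,1,v=.015)"
```

```text
power tip in key axes (tool x,y,z) mm [  4.5078 -92.8738 -77.4675]
mode tip in key axes (tool x,y,z) mm [  4.8726 -52.6524 -78.1653]
tare tip in key axes (tool x,y,z) mm [  4.62    -2.5463 -78.2144]
start tip in key axes (tool x,y,z) mm [  4.2023  88.36   -77.8639]
rot err to Q40 deg [-0.337  -0.6075  0.3034]
0 1,-0.004,0.002,0.073,-0.001,-0.002,0.001,
0 1,-0.004,0.002,0.073,-0.001,-0.002,0.001,
0 1,-0.004,0.002,0.072,-0.001,-0.002,0.001,
0 1,-0.004,0.003,0.073,-0.001,-0.002,0.001,
end [ 0.4735 -0.2475  0.2042] 0.12804342588772075
```

Emit:
jog_arm(series=[1,-0.004,0.002,0.073,-0.001,-0.002,0.001,1,-0.004,0.002,0.073,-0.001,-0.002,0.001,1,-0.004,0.002,0.072,-0.001,-0.002,0.001,1,-0.004,0.003,0.073,-0.001,-0.002,0.001,1,0,0,0,0,0,0,1,0,0,0,0,0,0,1,0,0,0,0,0,0])

```text
time_s: 21.32
ee_pos: [0.4739, -0.2465, 0.2051]
tcp_rot: [0.344, -0.01, 0.939, 0.003]
ft_force: [0.2, 0.3, -0.1]
opening: -0.0001
grip_force: 0.0
```

```bash
python3 -c "
from h import *
tip()"
```

```text
power tip in key axes (tool x,y,z) mm [ -1.6631 -89.0508 -19.7452]
mode tip in key axes (tool x,y,z) mm [ -1.2982 -48.8294 -20.443 ]
tare tip in key axes (tool x,y,z) mm [ -1.5508   1.2767 -20.4921]
start tip in key axes (tool x,y,z) mm [ -1.9685  92.183  -20.1416]
rot err to Q40 deg [0.0657 0.1914 0.1303]
```

Emit:
jog_arm(series=[1,0,0,0.03,0,0,0,1,0,0,0.03,0,0,0,1,0,0,0.03,0,0,0,1,0,0,0.01,0,0,0,1,0,0,0.01,0,0,0,1,0,0,0.01,0,0,0,1,0,0,0,0,0,0,1,0,0,0,0,0,0])

```text
time_s: 21.98
ee_pos: [0.4884, -0.2473, 0.1865]
tcp_rot: [0.344, -0.009, 0.939, 0.003]
ft_force: [-8.2, 0.5, 10.7]
opening: -0.0
grip_force: 7.0
```

```bash
python3 -c "
from h import *
tip(); print(N@manip.observe()['ft_force'])"
```

```text
power tip in key axes (tool x,y,z) mm [ -0.8785 -90.3022   3.8417]
mode tip in key axes (tool x,y,z) mm [ -0.5137 -50.0808   3.1439]
tare tip in key axes (tool x,y,z) mm [-0.7663  0.0253  3.0948]
start tip in key axes (tool x,y,z) mm [-1.184  90.9316  3.4453]
rot err to Q40 deg [0.0002 0.2219 0.013 ]
13.491894245075283
```

Emit:
jog_arm(series=[1,0,0,0.003,0,0,0,1,0,0,0,0,0,0,1,0,0,-0.06,0,0,0,1,0,0,-0.1,0,0,0,1,0,-0.12,0,0,0,0,1,0,-0.12,0,0,0,0,1,0,-0.12,0,0,0,0,1,0,-0.09,0,0,0,0])

```text
time_s: 22.65
ee_pos: [0.4702, -0.3392, 0.2098]
tcp_rot: [0.343, -0.009, 0.939, 0.003]
ft_force: [0.5, 0.2, -0.1]
opening: -0.0002
grip_force: 0.0
```

Emit:
jog_arm(series=[1,0,0,0,0,0,0,1,0,0,0,0,0,0,1,0,0,0,0,0,0,1,0,0,0,0,0,0])

```text
time_s: 22.98
ee_pos: [0.4698, -0.3362, 0.2089]
tcp_rot: [0.342, -0.009, 0.94, 0.004]
ft_force: [-0.4, 0.2, -0.7]
opening: 0.0
grip_force: 0.0
```

```bash
python3 -c "
from h import *
tip()"
```

```text
power tip in key axes (tool x,y,z) mm [   0.827  -178.4403  -26.391 ]
mode tip in key axes (tool x,y,z) mm [   1.1919 -138.2189  -27.0888]
tare tip in key axes (tool x,y,z) mm [  0.9392 -88.1128 -27.1379]
start tip in key axes (tool x,y,z) mm [  0.5215   2.7935 -26.7874]
rot err to Q40 deg [0.1291 0.044  0.0019]
```

Emit:
jog_arm(series=[1,0,-0.012,0.04,0,0,0,1,0,0,0.04,0,0,0,1,0,0,0.04,0,0,0,1,0,0,0.01,0,0,0,1,0,0,0.01,0,0,0,1,0,0,0.01,0,0,0,1,0,0,0.006,0,0,0,1,0,0,0,0,0,0])

```text
time_s: 23.65
ee_pos: [0.4897, -0.339, 0.1865]
tcp_rot: [0.343, -0.009, 0.939, 0.004]
ft_force: [-7.9, 2.2, 9.4]
opening: 0.0001
grip_force: 6.5
```

```bash
python3 -c "
from h import *
tip(); print(N@manip.observe()['ft_force'])"
```

```text
power tip in key axes (tool x,y,z) mm [  -0.3152 -181.8645    3.5894]
mode tip in key axes (tool x,y,z) mm [   0.0496 -141.6431    2.8917]
tare tip in key axes (tool x,y,z) mm [ -0.203  -91.5369   2.8426]
start tip in key axes (tool x,y,z) mm [-0.6207 -0.6307  3.1931]
rot err to Q40 deg [ 0.0722  0.1621 -0.0131]
12.231363230141609
```

Start is down at 12 N. Hold briefly, then retract.

Emit:
jog_arm(series=[1,0,0,0.003,0,0,0,1,0,0,0,0,0,0,1,0,0,-0.06,0,0,0,1,0,0,-0.15,0,0,0,1,0,0,-0.18,0,0,0,1,0,0,-0.18,0,0,0,1,0,0,0,0,0,0,1,0,0,0,0,0,0])

```text
time_s: 24.32
ee_pos: [0.4169, -0.3416, 0.2746]
tcp_rot: [0.344, -0.009, 0.939, 0.002]
ft_force: [0.5, 0.1, 0.4]
opening: -0.0004
grip_force: 0.0
```

Emit:
jog_arm(series=[1,0,0,0,0,0,0,1,0,0,0,0,0,0,1,0,0,0,0,0,0,1,0,0,0,0,0,0])

```text
time_s: 24.65
ee_pos: [0.4176, -0.3405, 0.2712]
tcp_rot: [0.342, -0.009, 0.94, 0.004]
ft_force: [-0.5, -0.1, -0.2]
opening: 0.0004
grip_force: 0.0
```

```bash
python3 - <<'E'
from h import *
s=manip.observe();print(s["ee_pos"],s["ft_force"],s["time_s"],np.abs(s["joint_vel"]).max())
b=manip.snapshot("scene");a=cv2.imread("pics/scene0.png")
# tab at predicted hung place: bright blob there
p=proj(cam("scene"),[.6073,.2195,.265]);x,y=p.round().astype(int);print(p,b[y-1:y+2,x-1:x+2].mean(2).round())
print(manip.hand_in())
E
```

```text
[ 0.4176 -0.3405  0.2712] [-0.4865 -0.0961 -0.1988] 24.65 0.005102913549434375
[339.6842 159.9944] [[255. 255. 244.]
 [253. 239. 207.]
 [216. 200. 201.]]
the job is handed in; nothing more can be done
None
```

I pressed power and mode, hung the basket on the middle of the crossbar, pressed tare and start, backed the arm clear and handed the job in at 24.7 s; it returned no verdict.

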